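# Pin the cover, then fish the ruler out of its box

### The arm

A 6-joint arm with a two-finger parallel gripper is mounted at the origin on the work surface. World frame = base frame: x ahead of the robot, y to its left, z up, the work surface at z = 0. Lengths are in m, angles in rad, forces in N, time in s.
With the tool pointing down it reaches from about 0.275 to 0.725 m from the base axis. Payload 15.9 kg.
Tool frame: the origin (TCP) lies midway between the tips of the shut fingers; the grasp point (between the pads) lies 19 mm behind it; z points along the fingers, y is the line along which they close (so a half turn about z gives the same grasp; the last joint's range is limited). The gripper opens to 85 mm and grips with 20 to 120 N. Pads are 22 mm wide; open, the fingers measure 114 mm over their backs; the gripper's body (76 mm by 85 mm) begins 54 mm behind the grasp point. The pads swing forward as they close: fully open they stand 13 mm farther back than shut.
Start: joints at [1.223, 0.213, -0.034, 1.323, 0, 1.571], TCP at [0.17, 0.47, 0.231] pointing down, gripper open.
Joint ranges: [-2.98, 2.98], [-0.74, 1.72], [-1.14, 1.35], [-2.1, 2.04], [-1.57, 1.44], [-3.14, 3.14]. Speed limits (rad/s): [1.89, 1.89, 2.39, 2.57, 3.14, 3.14].

### API

Orientations are given as a unit quaternion [x, y, z, w].
In Python, from workcell import readout, cams, manip gives the robot as it stands. The module is installed in compiled form; this text tells all that it offers.
- The arm moves only by the shell command python3 -m inch 'ROWS'. ROWS is JSON, a list of rows, each an object with "dr": the turn, a rotation vector about the tool's x, y, z in rad, a list of three; "xyz": the shift along the tool's x, y, z in mm, a list of three; "gripper": the closure, from -1 (fully open) to 1 (shut). In form: [{"dr": [ax, ay, az], "xyz": [tx, ty, tz], "gripper": gripper}, ...]. A call has 1 to 12 rows; each row is the pose to reach, as a shift and turn from the pose commanded when the call began, along the tool's axes at that moment; what a row does not reach only later rows make up. A row lasts 1/10 s, in which the tool goes at most 50 mm and 8.59 degrees, less where a joint would pass 70% of its speed; a pose out of reach is approached as far as the arm can. A call with a gripper value outside its range is refused whole. The fingers move at their own pace and stop on an object; the grip force is fixed at half the most. Time passes only in rows, so rows that repeat a pose let the fingers close. It gives the time, the measured TCP pose, the force, the opening and the grip force at its end, in the units of the state.
- readout.read_state(): the state, without advancing time (a new reading comes with each control period).
- cams.get_image(name): name is "scene" or "top"; returns the picture (420x560x3 uint8, red, green, blue); there is no depth.
- cams.camera_info(name): a dict with "camera_matrix" (3x3 intrinsics, pixels), "rvec" (rotation vector, rad) and "tvec" (3), from world to camera coordinates, as OpenCV has them. Camera axes: x right, y down, z forward; pixel columns grow to the right and rows downward; lengths in m; the calibration is good to about 2 mm. A picture is of the moment at which its call begins. camera_info takes no time and is no camera call.
- manip.finish_job(): hands the job in; it is judged then, once.
The state is a dict: "time_s": time; "joints": joint angles; "joint_vel": joint speeds; "joint_efforts": joint torques, N m; "ee_pos": TCP position; "ee_rot": TCP orientation; "contact_force": force on the tool from outside, world axes, zero at the start; "moment": the same for the moment, N m; "gripper_width": opening from 0.0 (shut) to 1.0 (fully open); "grasp_force": force on a finger pad.
Only numpy, scipy, OpenCV 4.12 (cv2) and the standard library are available. Lean on these libraries where they do the work, as an engineer would, in place of code of your own. Each camera call takes 0.05 s, during which the arm holds its last target. There are 200 camera calls.

### The job

The ruler lies in the wooden ruler box, partly under the fixed lid, and it is longer than the opening. First lock the sliding cover open, so that it cannot shut on anyone's fingers: take the wooden stop pin from its stand and push it fully home in the hole in the box's rim, and let go of it. Then grip the ruler by its rib, bring it out tilted through the opening, and finish while holding it still in the air, all of it well clear above the box (a few centimetres or more) and touching nothing but the gripper; leave the pin in, the cover open and the other things on the desk where they are.

Things in the scene. Friction and masses are not known exactly. Their poses are not given: they have to be found in the camera images.
- box: Wooden ruler box, fixed. Origin: on the desk under the middle of the inside; z up, y along the box, x across (yaw 0: +x away from the robot). Inside (mm): x -70 to 70, y -175 to 175, floor at z 5. Rim at z 60; outside x -104 to 82, y -183 to 183. Along both long sides a 4 mm wide lip on the rim's outer edge rises to z 68. The half y > 0 is the opening (140 x 175); a lid covers the half y < 0.
- pin_hole (a point): Centre of the mouth of the stop-pin hole, on top of the box's 34 mm wide rail on its -x side (box frame x -85, y +26, z 60 mm). Round, upright, 10 mm wide, 40 mm deep. Axes as the box's.
- lid_edge (a point): Middle of the top edge, at the opening, of the fixed lid (5 mm thick, z 55 to 60, over all of the half y < 0): box frame (0, 0, 60 mm). Axes as the box's.
- cover (a joint): Sliding cover of the box, a 175 x 183 x 6 mm plywood board with a low cross bar (to z 73 mm), resting on the rims; it slides along the box's -y as the value grows: 0 m is shut, 0.18 is its stop (fully open, lying on the fixed lid). It starts open at 0.172 to 0.180, held by light friction only (about 1 N).
- cover_edge (a point): Middle of the top edge of the sliding cover at the opening (box frame x -11, z 66 mm; y is 183 mm minus the cover's value, so +3 to +11 mm when open).
- ruler: Wooden ruler, 240 mm long (y), 30 wide (x), 6 thick, about 60 g. Origin: centre of its underside; z up. A rib stands on it: 14 mm wide (x), 60 long (y -15 to +45), z 6 to 20. It lies flat on the box's floor, along the box within 4 degrees, its middle 40 to 47 mm into the opening from the lid's edge, so its -y end is about 75 mm under the lid.
- ruler_rib (a point): Middle of the ruler's rib (ruler frame y +15, z 13 mm), the place to grip across x. Axes as the ruler's.
- ruler_high (a point): The ruler's +y end (ruler frame y +120, z 3 mm), in the opening at the start.
- ruler_low (a point): The ruler's -y end (ruler frame y -120, z 3 mm), under the fixed lid at the start.
- pin: Wooden stop pin, upright, 56 mm long: shank 8 mm thick, 30 long, tapered to 5 at the tip; above its shoulder a round head 16 mm thick, 26 long. Origin: centre of the tip; z up the pin. It starts in the stand, shoulder on the stand's top; home in the box its shoulder is on the rail, the tip 30 mm below the mouth.
- pin_tip (a point): The tip end of the stop pin (same point as the pin's origin).
- stand: Wooden pin stand, fixed, a block 70 x 70 x 45 mm with an 11 mm hole in its middle, 40 deep. Origin: centre of its underside.
- cup: Round white ceramic pencil cup, 78 mm wide, 95 high, with three pencils up to 170 mm high. Leave alone. Origin under its centre.
- stapler: Purple plastic stapler, 130 mm long (y), 34 wide, 60 high. Leave alone. Origin under its centre.
- punch: Small steel hole punch, 95 x 110 mm, 65 high. Leave alone. Origin under its centre.
- jar: Clear glass jar with a twist cap, 72 mm wide, 100 high. Leave alone. Origin under its centre.
- eraser: Rubber eraser, 22 x 50 x 13 mm. Leave alone. Origin under its centre.
- sharpener: Metal pencil sharpener, 26 x 18 x 14 mm. Leave alone. Origin under its centre.

How it is judged:
On the way, in this order (a step that is already met when the one before it is completed fails the run):
1. the stop pin is fully home in the box's hole and let go (horizontal distance between pin_tip and pin_hole below 0.004 m and z of pin_tip in the frame of pin_hole below -0.026 m and angle between pin's own z axis and vertical below 0.12 rad and contact force between the fingers and pin below 0.1 N and height (world z) of ruler_high below 0.03 m), for 0.2 s.
2. the gripped ruler leans through the opening: its high end is out above the box, its low end still inside (z of ruler_high in the frame of box above 0.07 m and z of ruler_low in the frame of box below 0.06 m and contact force between the fingers and ruler above 1 N), for 0.1 s.
At the end, for the whole second after the job is handed in: Pin in the hole (within 4 mm of its axis, over 26 mm deep, under 7 deg of tilt), not held; cover at 0.15 or more; ruler held (over 1 N), under 30 mm/s, ends and middle over 95 mm above the desk (27 mm above the box), touching neither box nor any other thing (horizontal distance between pin_tip and pin_hole below 0.004 m and z of pin_tip in the frame of pin_hole below -0.026 m and angle between pin's own z axis and vertical below 0.12 rad and contact force between each of the fingers, ruler and pin below 0.1 N and value of joint cover above 0.15 m and height (world z) of each of ruler_high, ruler_low, ruler above 0.095 m and contact force between the fingers and ruler above 1 N and linear speed of ruler below 0.03 m/s and contact force between ruler and box below 0.1 N and contact force between ruler and stand below 0.1 N and contact force between ruler and cup below 0.1 N and contact force between ruler and stapler below 0.1 N and contact force between ruler and punch below 0.1 N and contact force between ruler and jar below 0.1 N and contact force between ruler and eraser below 0.1 N and contact force between ruler and sharpener below 0.1 N); the arm keeps its last pose, push and grip.
It fails at once if the cover slides shut (below 0.14) (value of joint cover below 0.14 m).
It fails at once if a thing to be left alone (cup, stapler, punch, jar, eraser, sharpener) is moved by more than 30 mm (distance of any of cup, stapler, punch, jar, eraser, sharpener from where it was at the start of the episode above 0.03 m).
It also fails if it takes over 51 s, if anything falls off the work surface, if the arm or the gripper's body presses on something with over 40 N, if the wrist force passes 120 N, or if a joint passes its speed limit or range.

## Working session

There is one attempt and no reset: what is moved stays moved. The work goes in short steps, Python scripts to look and compute and a shell command to move; the robot and the scene stay as the last step left them, time stands still between calls to the robot, and variables do not carry over. Pictures are saved under pics/ and viewed, at most 10 in all, crops included, and the job is handed in when it is done.

```bash
mkdir -p pics; cat > h.py <<'E'
import numpy as np, cv2
from workcell import readout, cams
def cam(n):
    c=cams.camera_info(n); K=np.array(c["camera_matrix"],float); R=cv2.Rodrigues(np.array(c["rvec"],float))[0]; t=np.array(c["tvec"],float).ravel()
    return K,R,t
def ray(n,uv,z):
    K,R,t=cam(n); C=-R.T@t; d=R.T@np.linalg.inv(K)@np.array([uv[0],uv[1],1.]); return C+d*(z-C[2])/d[2]
def proj(n,p):
    K,R,t=cam(n); q=K@(R@np.array(p,float)+t); return q[:2]/q[2]
def tri(uv1,uv2,n1="scene",n2="top"):
    P=[]
    for n in(n1,n2):
        K,R,t=cam(n); P.append(K@np.c_[R,t])
    X=cv2.triangulatePoints(P[0],P[1],np.array(uv1,float),np.array(uv2,float)).ravel(); return X[:3]/X[3]
def grab(n,f):
    im=cams.get_image(n); cv2.imwrite(f,im[:,:,::-1]); return im
E
python3 - <<'E'
from h import *
for n in("scene","top"):
    grab(n,f"pics/{n}0.png"); K,R,t=cam(n); print(n,K.round(1).tolist(),(-R.T@t).round(3),R.round(2).tolist())
print(readout.read_state())
E
```

```text
scene [[495.8, 0.0, 283.5], [0.0, 495.8, 211.5], [0.0, 0.0, 1.0]] [ 1.429 -0.305  0.713] [[0.39, 0.92, 0.0], [0.53, -0.23, -0.81], [-0.75, 0.32, -0.58]]
top [[406.1, 0.0, 275.8], [0.0, 406.1, 208.2], [0.0, 0.0, 1.0]] [0.435 0.055 1.08 ] [[-0.0, -1.0, -0.01], [-0.99, 0.0, -0.17], [0.17, 0.01, -0.99]]
{'time_s': 0.1, 'joints': array([ 1.22295563e+00,  2.13316252e-01, -3.49586849e-02,  1.32350314e+00,
       -2.36105237e-05,  1.57082923e+00]), 'joint_vel': array([-1.10265573e-05,  3.36703462e-04,  1.96979840e-03, -7.93414651e-04,
        1.02903294e-03,  2.70770380e-04]), 'joint_efforts': array([-1.72714004e-03, -6.87244463e+01,  4.87809420e+01,  1.21861330e-02,
       -2.65328872e-04, -5.28561813e-06]), 'ee_pos': array([0.17034127, 0.46977702, 0.23087595]), 'ee_rot': array([ 1.73061052e-01,  9.84910976e-01, -4.85512458e-04, -7.33080360e-05]), 'contact_force': array([-0.59856864, -0.53890584,  0.15341036]), 'moment': array([ 0.01339237, -0.07272801, -0.00711199]), 'grasp_force': 0.0, 'gripper_width': 0.998430329833994}
```

View pics/scene0.png

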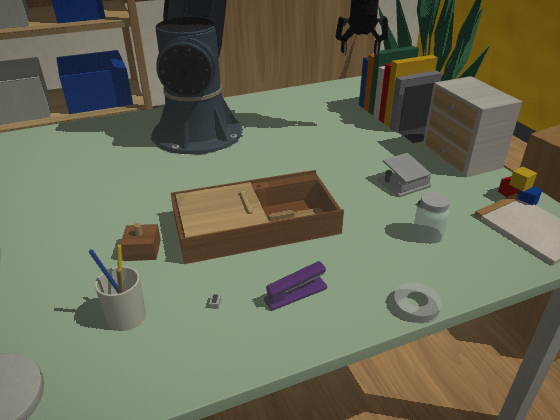

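View pics/top0.png

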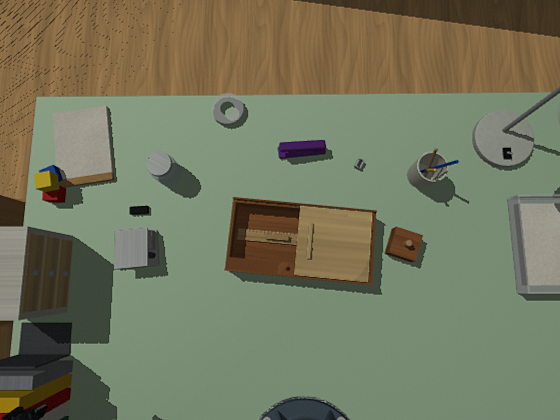

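The top view shows the box (226–377, 197–282), opening on the left (+y), pin hole near (289,268), pin near (408,244) in its stand, ruler rib near (280,239). I'll enlarge both views next.

```bash
python3 - <<'E'
import cv2
a=cv2.imread("pics/top0.png")[190:295,220:430]; cv2.imwrite("pics/c1.png",cv2.resize(a,None,fx=3.8,fy=3.8,interpolation=cv2.INTER_CUBIC))
a=cv2.imread("pics/scene0.png")[165:265,115:345]; cv2.imwrite("pics/c2.png",cv2.resize(a,None,fx=3.4,fy=3.4,interpolation=cv2.INTER_CUBIC))
E
```

```text
(no output)
```

View pics/c1.png

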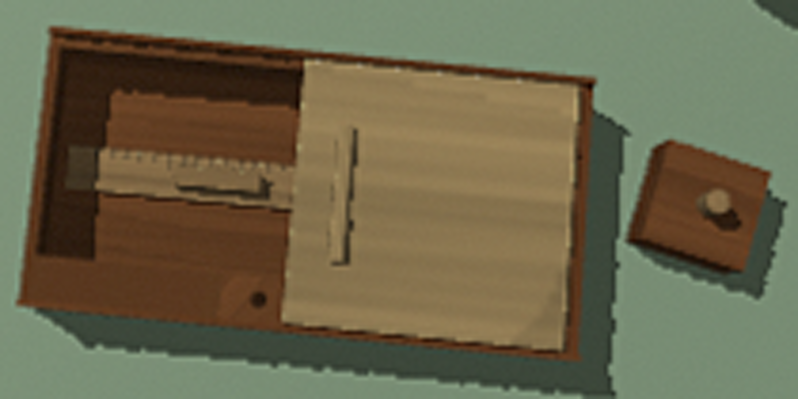

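View pics/c2.png

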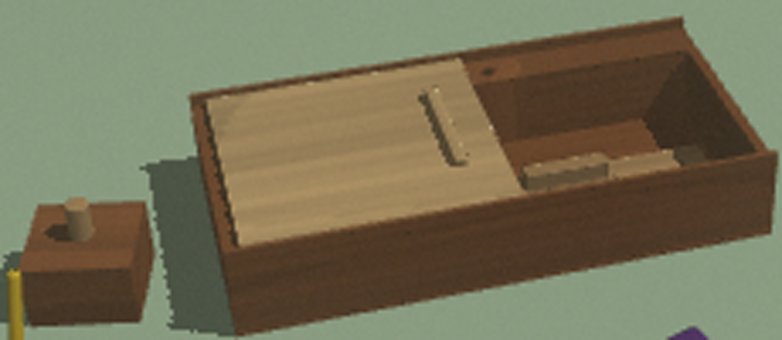

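```bash
cat > m.py <<'E'
from h import *
c1=lambda u,v:((u+.5)/3.8-.5+220,(v+.5)/3.8-.5+190)
c2=lambda u,v:((u+.5)/3.4-.5+115,(v+.5)/3.4-.5+165)
print("pin top",ray("top",c1(717,201),.071),ray("scene",c2(78,202),.071),tri(c2(78,202),c1(717,201)))
print("hole",ray("top",c1(259,299),.06),ray("scene",c2(488,71),.06),tri(c2(488,71),c1(259,299)))
FL,FR,NL,NR=[ray("top",c1(*p),.068) for p in((52,29),(594,80),(19,304),(577,357))]
print("corners",FL,FR,NL,NR)
ys=(FL+NL-FR-NR)[:2]; xs=(FL+FR-NL-NR)[:2]
print("len",np.linalg.norm(ys)/2,np.linalg.norm(xs)/2)
yaw=np.arctan2(-ys[0],ys[1]); yaw2=np.arctan2(xs[1],xs[0]); print("yaw",yaw,yaw2)
c=(FL+FR+NL+NR)[:2]/4; R=np.array([[np.cos(yaw),-np.sin(yaw)],[np.sin(yaw),np.cos(yaw)]]); o=c-R@[-.011,0]
print("box",o,"hole pred",o+R@[-.085,.026])
for p,z in(((68,147),.011),((68,188),.011),((292,165),.011),((292,210),.011),((178,183),.025),((262,178),.025)):
    w=ray("top",c1(*p),z); print(p,w,R.T@(w[:2]-o))
for n in("top","scene"):
  for x,y,z in((-.085,.026,.06),): print(n,proj(n,[*(o+R@[x,y]),z]))
for p in ((524,170),(606,155)): 
    w=ray("scene",c2(*p),.025); print(p,w,R.T@(w[:2]-o))
E
python3 m.py
python3 - <<'E'
from h import *
# head top (light wood) blob centroids
for n,(x0,x1,y0,y1) in(("top",(380,430,220,275)),("scene",(115,165,215,265))):
    a=cv2.imread(f"pics/{n}0.png")[y0:y1,x0:x1].astype(int); m=(a[:,:,1]>95)&(a[:,:,2]>a[:,:,1]+15)
    k,l,s,c=cv2.connectedComponentsWithStats(m.astype(np.uint8)); print(n,[(s[i].tolist(),(c[i]+[x0,y0]).round(1)) for i in range(1,k) if s[i,4]>5])
E
```

```text
pin top [ 0.52011634 -0.26378033  0.071     ] [ 0.51980509 -0.2615832   0.071     ] [ 0.52030087 -0.26236177  0.07172351]
hole [0.45801661 0.03495407 0.06      ] [0.45959357 0.03772962 0.06      ] [0.45864783 0.03672199 0.05966267]
corners [0.63699899 0.17221935 0.068     ] [ 0.60086734 -0.18804399  0.068     ] [0.45507574 0.19094909 0.068     ] [ 0.42032288 -0.16916792  0.068     ]
len 0.3619297101928604 0.18220664248380888
yaw -0.0980829960774758 -0.10337953014824637
box [5.39263368e-01 4.11950030e-04] hole pred [0.45721797 0.03461068]
(68, 147) [0.56440552 0.1664072  0.011     ] [0.00876609 0.1676595 ]
(68, 188) [0.53576089 0.1660287  0.011     ] [-0.0197038   0.16447777]
(292, 165) [0.55121512 0.01036325 0.011     ] [0.01091982 0.01107385]
(292, 210) [0.51996102 0.0107145  0.011     ] [-0.02021846  0.00836284]
(178, 183) [0.53760612 0.08916567 0.025     ] [-0.01034057  0.08816486]
(262, 178) [0.5408307 0.031593  0.025    ] [-0.00149363  0.03118467]
top [287.93017874 268.64026372]
scene [256.64343009 185.31498421]
(524, 170) [0.53771592 0.03415401 0.025     ] [-0.00484423  0.03342835]
(606, 155) [0.54336508 0.09412731 0.025     ] [-0.00509515  0.0936666 ]
top [([26, 20, 6, 6, 25], array([408.4, 242.6]))]
scene [([19, 8, 9, 12, 37], array([138.7, 227. ])), ([36, 9, 7, 1, 7], array([154., 224.])), ([11, 10, 6, 1, 6], array([128.5, 225. ])), ([2, 29, 5, 21, 62], array([119.2, 254.2]))]
```

```bash
cat > go.py <<'E'
import sys
from h import *
from scipy.spatial.transform import Rotation as Ro
YAW=-.1
def Rt(tilt=0):
    b=np.array([np.cos(YAW),np.sin(YAW),0]); a=np.array([-np.sin(YAW),np.cos(YAW),0])
    return Ro.from_matrix(np.c_[a,b,[0,0,-1]])*Ro.from_rotvec([0,tilt,0])
def go(p,tilt=0):
    s=readout.read_state(); R=Ro.from_quat(s["ee_rot"])
    print("at",s["time_s"],np.round(s["ee_pos"],4),"xyz",(R.inv().apply(np.array(p)-s["ee_pos"])*1000).round(1),"dr",(R.inv()*Rt(tilt)).as_rotvec().round(3),"F",np.round(s["contact_force"],1),"w",round(s["gripper_width"],3),"gf",round(s["grasp_force"],1))
if __name__=="__main__": go([float(v) for v in sys.argv[1:4]],*[float(v) for v in sys.argv[4:5]])
E
python3 go.py .52 -.2625 .16
```

```text
at 0.1 [0.1703 0.4698 0.2309] xyz [-578.3 -569.1   71.4] dr [-1.000e-03  1.000e-03  1.323e+00] F [-0.6 -0.5  0.2] w 0.998 gf 0.0
```

```bash
python3 -m inch '[{"dr":[0,0,0.66],"xyz":[-289,-284,0],"gripper":-1},{"dr":[0,0,0.66],"xyz":[-289,-284,0],"gripper":-1},{"dr":[0,0,0.66],"xyz":[-289,-284,0],"gripper":-1},{"dr":[0,0,0.66],"xyz":[-289,-284,0],"gripper":-1},{"dr":[0,0,0.66],"xyz":[-289,-284,0],"gripper":-1},{"dr":[0,0,0.66],"xyz":[-289,-284,0],"gripper":-1},{"dr":[0,0,0.66],"xyz":[-289,-284,0],"gripper":-1},{"dr":[0,0,0.66],"xyz":[-289,-284,0],"gripper":-1},{"dr":[0,0,0.66],"xyz":[-289,-284,0],"gripper":-1},{"dr":[0,0,0.66],"xyz":[-289,-284,0],"gripper":-1},{"dr":[0,0,0.66],"xyz":[-289,-284,0],"gripper":-1}]'; python3 go.py .52 -.2625 .16
```

```text
time_s: 1.2
ee_pos: [0.345, 0.105, 0.2312]
ee_rot: [0.483, 0.876, -0.0, -0.0]
contact_force: [-0.7, -0.1, -1.0]
gripper_width: 1.002
grasp_force: 0.0
at 1.2 [0.345  0.105  0.2312] xyz [-404.2  -48.    71. ] dr [-0.    -0.     0.663] F [-0.7 -0.1 -1. ] w 1.002 gf 0.0
```

```bash
python3 -m inch '[{"dr":[0,0,0.663],"xyz":[-404,-48,71],"gripper":0},{"dr":[0,0,0.663],"xyz":[-404,-48,71],"gripper":0},{"dr":[0,0,0.663],"xyz":[-404,-48,71],"gripper":0},{"dr":[0,0,0.663],"xyz":[-404,-48,71],"gripper":0},{"dr":[0,0,0.663],"xyz":[-404,-48,71],"gripper":0},{"dr":[0,0,0.663],"xyz":[-404,-48,71],"gripper":0},{"dr":[0,0,0.663],"xyz":[-404,-48,71],"gripper":0},{"dr":[0,0,0.663],"xyz":[-404,-48,71],"gripper":0},{"dr":[0,0,0.663],"xyz":[-404,-48,71],"gripper":0},{"dr":[0,0,0.663],"xyz":[-404,-48,71],"gripper":0},{"dr":[0,0,0.663],"xyz":[-404,-48,71],"gripper":0},{"dr":[0,0,0.663],"xyz":[-404,-48,71],"gripper":0}]'; python3 go.py .52 -.2625 .056; python3 - <<'E'
from h import *
out=[]
for n,(x,y) in(("top",(410,230)),("scene",(140,200))):
    a=grab(n,f"pics/{n}1.png")[:,:,::-1]; x0=max(0,x-66); y0=max(0,y-75)
    out.append(cv2.resize(a[y0:y0+150,x0:x0+133],(399,450),interpolation=cv2.INTER_CUBIC)); print(n,x0,y0)
cv2.imwrite("pics/c3.png",np.hstack(out))
E
```

```text
time_s: 2.4
ee_pos: [0.5204, -0.2608, 0.1609]
ee_rot: [0.741, 0.672, 0.0, 0.0]
contact_force: [-0.4, 0.3, 1.3]
gripper_width: 0.499
grasp_force: 0.0
at 2.4 [ 0.5204 -0.2608  0.1609] xyz [ -1.7  -0.3 104.9] dr [ 0.    -0.     0.002] F [-0.4  0.3  1.3] w 0.499 gf 0.0
top 344 155
scene 74 125
```

View pics/c3.png

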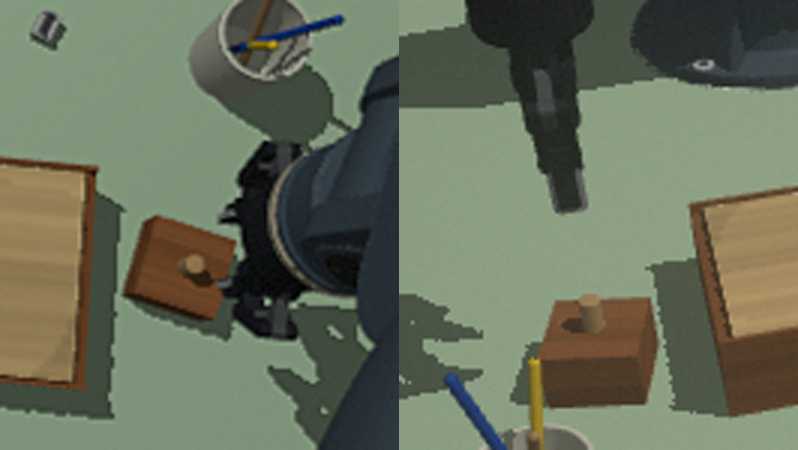

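The close view shows the open fingertips about (230,213) and (226,285) left-hand, astride the pin head (193,264); in the right-hand view the fingers (570,205) are above the head (592,300). I compare with the projected TCP.

```bash
python3 - <<'E'
from h import *
for n,o in(("top",(344,155)),("scene",(74,125))):
    for p in([.5204,-.2608,.165],[.52,-.2625,.071],[.5204+.021,-.263,.165],[.5204-.021,-.2587,.165]): print(n,((proj(n,p)-o)*3).round())
E
```

```text
top [228. 252.]
top [191. 263.]
top [229. 224.]
top [227. 280.]
scene [169. 187.]
scene [190. 298.]
scene [170. 203.]
scene [167. 171.]
```

```bash
python3 -m inch '[{"dr":[0,0,0],"xyz":[-2,0,50],"gripper":0},{"dr":[0,0,0],"xyz":[-2,0,80],"gripper":0},{"dr":[0,0,0],"xyz":[-2,0,105],"gripper":0},{"dr":[0,0,0],"xyz":[-2,0,105],"gripper":0},{"dr":[0,0,0],"xyz":[-2,0,105],"gripper":0},{"dr":[0,0,0],"xyz":[-2,0,105],"gripper":1},{"dr":[0,0,0],"xyz":[-2,0,105],"gripper":1},{"dr":[0,0,0],"xyz":[-2,0,105],"gripper":1},{"dr":[0,0,0],"xyz":[-2,0,105],"gripper":1},{"dr":[0,0,0],"xyz":[-2,0,105],"gripper":1},{"dr":[0,0,0],"xyz":[-2,0,105],"gripper":1},{"dr":[0,0,0],"xyz":[-2,0,105],"gripper":1}]'; python3 go.py .4587 .0362 .14
```

```text
time_s: 3.7
ee_pos: [0.5211, -0.2651, 0.057]
ee_rot: [0.742, 0.671, 0.001, 0.001]
contact_force: [-1.9, 1.4, 9.5]
gripper_width: 0.153
grasp_force: 58.5
at 3.7 [ 0.5211 -0.2651  0.057 ] xyz [293.5 -91.9 -83.5] dr [0.002 0.001 0.   ] F [-1.9  1.4  9.5] w 0.153 gf 58.5
```

```bash
python3 -m inch '[{"dr":[0,0,0],"xyz":[0,0,-30],"gripper":1},{"dr":[0,0,0],"xyz":[0,0,-70],"gripper":1},{"dr":[0,0,0],"xyz":[30,-9,-84],"gripper":1},{"dr":[0,0,0],"xyz":[75,-23,-84],"gripper":1},{"dr":[0,0,0],"xyz":[120,-37,-84],"gripper":1},{"dr":[0,0,0],"xyz":[165,-51,-84],"gripper":1},{"dr":[0,0,0],"xyz":[210,-65,-84],"gripper":1},{"dr":[0,0,0],"xyz":[255,-79,-84],"gripper":1},{"dr":[0,0,0],"xyz":[280,-88,-84],"gripper":1},{"dr":[0,0,0],"xyz":[293,-92,-84],"gripper":1},{"dr":[0,0,0],"xyz":[293,-92,-84],"gripper":1},{"dr":[0,0,0],"xyz":[293,-92,-84],"gripper":1}]'; python3 go.py .4587 .0362 .12; python3 - <<'E'
from h import *
s=readout.read_state()["ee_pos"]; out=[]
for n in("top","scene"):
    a=grab(n,f"pics/{n}2.png")[:,:,::-1]; x,y=(proj(n,[.4587,.0362,.08])).astype(int); x0=x-45;y0=y-50
    out.append(cv2.resize(a[y0:y0+100,x0:x0+90],None,fx=4.4,fy=4.4,interpolation=cv2.INTER_CUBIC)); print(n,x0,y0,"tip",(proj(n,s-[0,0,.042])-[x0,y0])*4.4,"hole",(proj(n,[.4587,.0362,.06])-[x0,y0])*4.4)
cv2.imwrite("pics/c4.png",np.hstack(out))
E
```

```text
time_s: 4.9
ee_pos: [0.4584, 0.0354, 0.1396]
ee_rot: [0.742, 0.671, 0.0, 0.0]
contact_force: [0.5, 0.4, -0.3]
gripper_width: 0.155
grasp_force: 58.9
at 4.9 [0.4584 0.0354 0.1396] xyz [ 0.8  0.2 19.6] dr [ 0.001  0.    -0.   ] F [ 0.5  0.4 -0.3] w 0.155 gf 58.9
top 242 217 tip [202.00503226 223.60541385] hole [199.2579189  224.57304594]
scene 212 128 tip [196.37975357 194.72548729] hole [200.03793435 252.90793668]
```

View pics/c4.png

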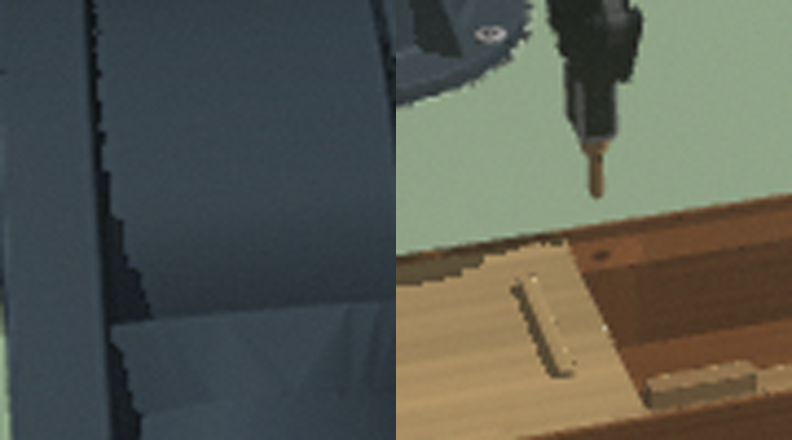

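The scene view shows the pin tip at (597,196) and the hole at (600,255); both are offset equally from prediction (shared camera bias), so the tip is over the hole within about 1 mm. I descend, starting gently.

```bash
python3 -m inch '[{"dr":[0,0,0],"xyz":[0,0,20],"gripper":1},{"dr":[0,0,0],"xyz":[0,0,30],"gripper":1},{"dr":[0,0,0],"xyz":[0,0,36],"gripper":1},{"dr":[0,0,0],"xyz":[0,0,40],"gripper":1},{"dr":[0,0,0],"xyz":[0,0,44],"gripper":1},{"dr":[0,0,0],"xyz":[0,0,46],"gripper":1},{"dr":[0,0,0],"xyz":[0,0,46],"gripper":1},{"dr":[0,0,0],"xyz":[0,0,46],"gripper":1}]'; python3 go.py .4584 .0355 .072
```

```text
time_s: 5.8
ee_pos: [0.458, 0.036, 0.0935]
ee_rot: [0.742, 0.671, 0.0, 0.0]
contact_force: [0.1, -1.0, -0.3]
gripper_width: 0.153
grasp_force: 58.9
at 5.8 [0.458  0.036  0.0935] xyz [-0.5  0.5 21.5] dr [0. 0. 0.] F [ 0.1 -1.  -0.3] w 0.153 gf 58.9
```

```bash
python3 -m inch '[{"dr":[0,0,0],"xyz":[0,0,5],"gripper":1},{"dr":[0,0,0],"xyz":[0,0,9],"gripper":1},{"dr":[0,0,0],"xyz":[0,0,13],"gripper":1},{"dr":[0,0,0],"xyz":[0,0,16],"gripper":1},{"dr":[0,0,0],"xyz":[0,0,19],"gripper":1},{"dr":[0,0,0],"xyz":[0,0,21],"gripper":1},{"dr":[0,0,0],"xyz":[0,0,21],"gripper":1},{"dr":[0,0,0],"xyz":[0,0,21],"gripper":1}]'; python3 go.py .4584 .0355 .072
```

```text
time_s: 6.6
ee_pos: [0.4578, 0.036, 0.0722]
ee_rot: [0.742, 0.671, -0.0, 0.0]
contact_force: [1.3, -1.0, -1.5]
gripper_width: 0.155
grasp_force: 59.0
at 6.6 [0.4578 0.036  0.0722] xyz [-0.4  0.6  0.2] dr [-0.  0. -0.] F [ 1.3 -1.  -1.5] w 0.155 gf 59.0
```

```bash
python3 -m inch '[{"dr":[0,0,0],"xyz":[0,0,0.5],"gripper":1},{"dr":[0,0,0],"xyz":[0,0,1],"gripper":1},{"dr":[0,0,0],"xyz":[0,0,1.5],"gripper":1},{"dr":[0,0,0],"xyz":[0,0,1.5],"gripper":1}]'; python3 go.py .4584 .0355 .072
```

```text
time_s: 7.0
ee_pos: [0.458, 0.036, 0.0718]
ee_rot: [0.742, 0.671, 0.0, 0.0]
contact_force: [-8.3, -2.8, 24.5]
gripper_width: 0.154
grasp_force: 61.6
at 7.0 [0.458  0.036  0.0718] xyz [-0.4  0.4 -0.2] dr [ 0.001 -0.    -0.   ] F [-8.3 -2.8 24.5] w 0.154 gf 61.6
```

Seated at the expected height (shoulder contact, 24 N). I release, then rise clear.

```bash
python3 -m inch '[{"dr":[0,0,0],"xyz":[0,0,0],"gripper":0.2},{"dr":[0,0,0],"xyz":[0,0,0],"gripper":0.2},{"dr":[0,0,0],"xyz":[0,0,0],"gripper":0.2},{"dr":[0,0,0],"xyz":[0,0,0],"gripper":0.2},{"dr":[0,0,0],"xyz":[0,0,-10],"gripper":0.2},{"dr":[0,0,0],"xyz":[0,0,-30],"gripper":0.2},{"dr":[0,0,0],"xyz":[0,0,-70],"gripper":0.2},{"dr":[0,0,0],"xyz":[0,0,-80],"gripper":0.2},{"dr":[0,0,0],"xyz":[0,0,-80],"gripper":0.2},{"dr":[0,0,0],"xyz":[0,0,-80],"gripper":0.2}]'; python3 - <<'E'
from h import *
import math
a=grab("scene","pics/scene3.png")[:,:,::-1]
cv2.imwrite("pics/c5.png",cv2.resize(a[130:250,165:345],None,fx=4.4,fy=4.4,interpolation=cv2.INTER_CUBIC))
# pin head top centre: seated would be at
for z in(.06,.086): print(z,((proj("scene",[.4580,.036,z])-[165,130])*4.4).round())
exec(open("go.py").read().split("if __name__")[0])
o=np.array([.5395,.0008]); R=Rt().as_matrix(); a,b=R[:2,0],R[:2,1]
p=o+a*.0615+b*(-.005); print("rib",p); go([*p,.12])
E
```

```text
time_s: 8.0
ee_pos: [0.4576, 0.036, 0.1503]
ee_rot: [0.742, 0.671, -0.0, -0.0]
contact_force: [-0.6, -0.2, -0.6]
gripper_width: 0.392
grasp_force: 0.0
0.06 [406. 244.]
0.086 [405. 204.]
rib [0.54066473 0.06249192]
at 8.05 [0.4573 0.036  0.1499] xyz [34.7 80.4 29.8] dr [-0.001  0.    -0.   ] F [ 0.8 -0.6 -0.3] w 0.4 gf 0.0
```

View pics/c5.png

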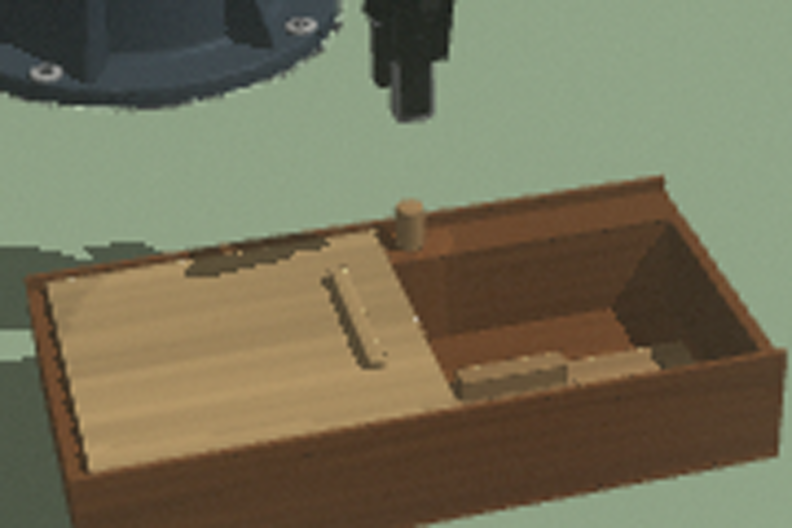

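Pin head stands seated from (409,205) to (409,248), where a home pin should be; ruler and cover are undisturbed. Next I move above the rib and descend.

```bash
python3 -m inch '[{"dr":[0,0,0],"xyz":[15,40,0],"gripper":0},{"dr":[0,0,0],"xyz":[35,80,0],"gripper":0},{"dr":[0,0,0],"xyz":[35,80,10],"gripper":0},{"dr":[0,0,0],"xyz":[35,80,40],"gripper":0},{"dr":[0,0,0],"xyz":[35,80,80],"gripper":0},{"dr":[0,0,0],"xyz":[35,80,105],"gripper":0},{"dr":[0,0,0],"xyz":[35,80,120],"gripper":0},{"dr":[0,0,0],"xyz":[35,80,125],"gripper":0},{"dr":[0,0,0],"xyz":[35,80,125],"gripper":0},{"dr":[0,0,0],"xyz":[35,80,125],"gripper":0}]'; python3 go.py .5405 .062 .0155
```

```text
time_s: 9.05
ee_pos: [0.5411, 0.0628, 0.0263]
ee_rot: [0.742, 0.671, 0.0, 0.0]
contact_force: [-0.6, -0.0, 0.1]
gripper_width: 0.496
grasp_force: 0.0
at 9.05 [0.5411 0.0628 0.0263] xyz [-0.9 -0.5 10.8] dr [ 0. -0. -0.] F [-0.6 -0.   0.1] w 0.496 gf 0.0
```

```bash
python3 -m inch '[{"dr":[0,0,0],"xyz":[0,0,5],"gripper":0},{"dr":[0,0,0],"xyz":[0,0,9],"gripper":0},{"dr":[0,0,0],"xyz":[0,0,11],"gripper":0},{"dr":[0,0,0],"xyz":[0,0,11],"gripper":0},{"dr":[0,0,0],"xyz":[0,0,11],"gripper":1},{"dr":[0,0,0],"xyz":[0,0,11],"gripper":1},{"dr":[0,0,0],"xyz":[0,0,11],"gripper":1},{"dr":[0,0,0],"xyz":[0,0,11],"gripper":1},{"dr":[0,0,0],"xyz":[0,0,11],"gripper":1},{"dr":[0,0,0],"xyz":[0,0,11],"gripper":1},{"dr":[0,0,0],"xyz":[0,0,11],"gripper":1}]'; python3 go.py .5405 .062 .03
```

```text
time_s: 10.15
ee_pos: [0.5412, 0.0629, 0.0152]
ee_rot: [0.742, 0.671, 0.0, 0.0]
contact_force: [-1.4, -0.4, 5.4]
gripper_width: 0.138
grasp_force: 59.3
at 10.15 [0.5412 0.0629 0.0152] xyz [ -1.   -0.6 -14.8] dr [ 0.001 -0.     0.   ] F [-1.4 -0.4  5.4] w 0.138 gf 59.3
```

```bash
python3 -m inch '[{"dr":[0,0,0],"xyz":[0,0,-6],"gripper":1},{"dr":[0,0.05,0],"xyz":[0,0,-14],"gripper":1},{"dr":[0,0.1,0],"xyz":[0,0,-20],"gripper":1},{"dr":[0,0.15,0],"xyz":[0,0,-26],"gripper":1},{"dr":[0,0.2,0],"xyz":[0,0,-32],"gripper":1},{"dr":[0,0.25,0],"xyz":[0,0,-39],"gripper":1},{"dr":[0,0.3,0],"xyz":[0,0,-45],"gripper":1},{"dr":[0,0.35,0],"xyz":[0,0,-51],"gripper":1},{"dr":[0,0.35,0],"xyz":[0,0,-51],"gripper":1},{"dr":[0,0.35,0],"xyz":[0,0,-51],"gripper":1},{"dr":[0,0.35,0],"xyz":[0,0,-51],"gripper":1},{"dr":[0,0.35,0],"xyz":[0,0,-51],"gripper":1}]'; python3 - <<'E'
exec(open("go.py").read().split("if __name__")[0])
go([.5412,.0629,.0657],.35)
a=grab("scene","pics/scene4.png")[:,:,::-1]
cv2.imwrite("pics/c6.png",cv2.resize(a[90:250,165:375],None,fx=3.7,fy=3.7,interpolation=cv2.INTER_CUBIC))
E
```

```text
time_s: 11.35
ee_pos: [0.5408, 0.0633, 0.0657]
ee_rot: [0.73, 0.661, 0.129, -0.117]
contact_force: [-0.8, -0.6, 0.5]
gripper_width: 0.143
grasp_force: 58.6
at 11.35 [0.5408 0.0633 0.0657] xyz [-0.3  0.4 -0.1] dr [-0.     0.001  0.001] F [-0.8 -0.6  0.5] w 0.143 gf 58.6
```

View pics/c6.png

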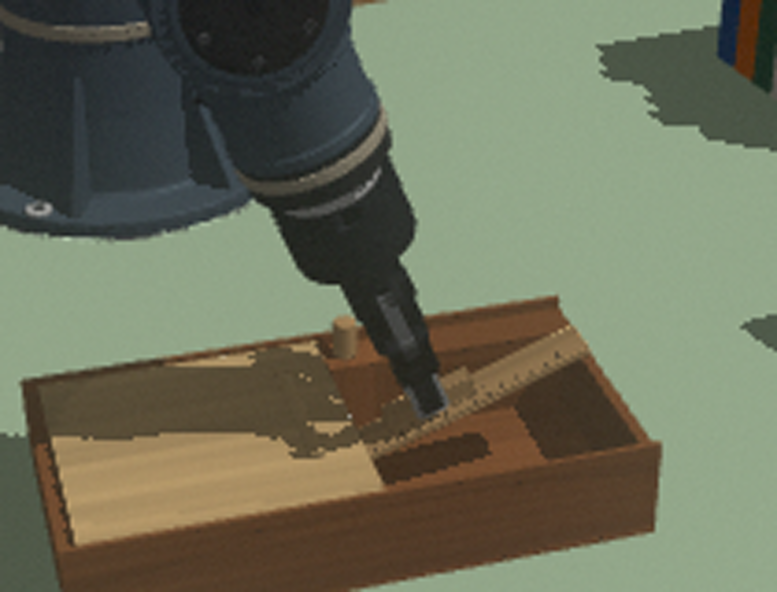

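The ruler leans with its high end out at (585,335) over the end rim and its low end still under the lid. I draw it out along its own line, then lift.

```bash
python3 -m inch '[{"dr":[0,0,0],"xyz":[10,0,0],"gripper":1},{"dr":[0,0,0],"xyz":[25,0,0],"gripper":1},{"dr":[0,0,0],"xyz":[40,0,0],"gripper":1},{"dr":[0,0,0],"xyz":[55,0,0],"gripper":1},{"dr":[0,0,0],"xyz":[70,0,0],"gripper":1},{"dr":[0,0,0],"xyz":[85,0,0],"gripper":1},{"dr":[0,0,0],"xyz":[100,0,0],"gripper":1},{"dr":[0,0,0],"xyz":[115,0,0],"gripper":1},{"dr":[0,0,0],"xyz":[115,0,0],"gripper":1},{"dr":[0,0,0],"xyz":[115,0,0],"gripper":1}]'; python3 go.py .5515 .1708 .205 .35
```

```text
time_s: 12.4
ee_pos: [0.5517, 0.1707, 0.1053]
ee_rot: [0.73, 0.661, 0.129, -0.117]
contact_force: [-0.9, -0.5, -0.3]
gripper_width: 0.144
grasp_force: 58.6
at 12.4 [0.5517 0.1707 0.1053] xyz [ 34.3  -0.2 -93.6] dr [-0.     0.     0.001] F [-0.9 -0.5 -0.3] w 0.144 gf 58.6
```

```bash
python3 -m inch '[{"dr":[0,0,0],"xyz":[7,0,-19],"gripper":1},{"dr":[0,0,0],"xyz":[14,0,-38],"gripper":1},{"dr":[0,0,0],"xyz":[21,0,-57],"gripper":1},{"dr":[0,0,0],"xyz":[28,0,-76],"gripper":1},{"dr":[0,0,0],"xyz":[34,0,-94],"gripper":1},{"dr":[0,0,0],"xyz":[34,0,-94],"gripper":1},{"dr":[0,0,0],"xyz":[34,0,-94],"gripper":1},{"dr":[0,0,0],"xyz":[34,0,-94],"gripper":1},{"dr":[0,0,0],"xyz":[34,0,-94],"gripper":1},{"dr":[0,0,0],"xyz":[34,0,-94],"gripper":1},{"dr":[0,0,0],"xyz":[34,0,-94],"gripper":1},{"dr":[0,0,0],"xyz":[34,0,-94],"gripper":1}]'; python3 - <<'E'
exec(open("go.py").read().split("if __name__")[0])
go([.5515,.1708,.205],.35)
a=grab("scene","pics/scene5.png")[:,:,::-1]
cv2.imwrite("pics/c7.png",cv2.resize(a[60:260,125:405],None,fx=2.8,fy=2.8,interpolation=cv2.INTER_CUBIC))
E
```

```text
time_s: 13.6
ee_pos: [0.5516, 0.1701, 0.2051]
ee_rot: [0.73, 0.661, 0.129, -0.117]
contact_force: [0.2, -0.5, -0.9]
gripper_width: 0.141
grasp_force: 58.7
at 13.6 [0.5516 0.1701 0.2051] xyz [ 0.6 -0.2  0.3] dr [-0.  0.  0.] F [ 0.2 -0.5 -0.9] w 0.141 gf 58.7
```

View pics/c7.png

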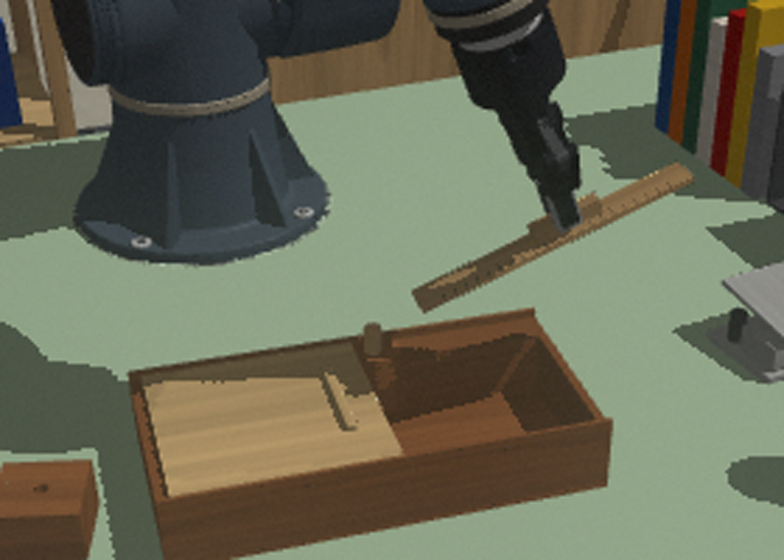

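The ruler hangs free, from its low end (422,300) to its high end (685,175). The pin is seated at (373,340) and the cover is open, so I hand the job in.

```bash
python3 -c "
from workcell import manip
print(manip.finish_job())"
```

```text
the job is handed in; nothing more can be done
None
```

I handed the job in at about 14 s: the pin is home in the rim and released, the cover is open, and the ruler is held still with its low end about 15 cm above the desk; the hand-in call returned no verdict.

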